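# Hang the dip basket on the drip stand

### The arm

A 6-joint arm with a two-finger parallel gripper is mounted at the origin on the work surface. World frame = base frame: x ahead of the robot, y to its left, z up, the work surface at z = 0. Lengths are in m, angles in rad, forces in N, time in s.
With the tool pointing down it reaches from about 0.3 to 0.825 m from the base axis. Payload 5.4 kg.
Tool frame: the origin (TCP) lies at the very end of the fingers, on their centre line; the grasp point (between the pads) lies 19 mm behind it; z points along the fingers, x is the direction in which the jaws open and shut, and the axes are right-handed (so a half turn about z gives the same grasp; the last joint's range is limited). The gripper opens to 92 mm and grips with 3 to 60 N. Pads are 20 mm wide; open, the fingers measure 128 mm over their backs; the gripper's body (75 mm by 189 mm) begins 69 mm behind the grasp point.
Start: joints at [-1.403, 0.158, 1.597, -0, 1.386, -0.21], TCP at [0.212, -0.534, 0.215] pointing down, gripper open.
Joint ranges: [-2.91, 2.91], [-0.94, 2.29], [0.18, 2.7], [-1.29, 4.43], [0.17, 2.64], [-3, 3]. Speed limits (rad/s): [2.57, 2.57, 3.14, 3.14, 3.14, 3.14].

### API

Orientations are given as a rotation vector (axis times angle).
In Python, from workcell import bot gives the robot as it stands. Calls block until the motion is done:
- bot.goto(position, orientation): joint-space move of the TCP to a pose.
- bot.line_to(position, rot=None, max_speed=0.15): straight line of the TCP; rot=None keeps the orientation; max_speed is the mean speed in m/s.
- bot.set_joints(angles): joint-space move.
- bot.set_gripper(opening, newtons=None): opening from 0.0 (shut) to 1.0 (fully open); newtons is the grip in N (None keeps the last); returns when the fingers have stopped.
- bot.hold(seconds).
- bot.inverse_kinematics(position, orientation): joint angles nearest the present ones, or None.
- bot.read_camera(name): name is "scene" or "top" or "wrist"; returns a dict with "pixels" (420x560x3 uint8, blue, green, red), "fx", "fy", "cx", "cy" (pixels), "R" (3x3) and "t" (3): a world point X has camera coordinates R X + t. Camera axes: x right, y down, z forward; pixel columns grow to the right and rows downward; lengths in m; the calibration is good to about 2 mm. A picture is of the moment at which its call begins. There is no depth.
A pose or a line that the arm cannot do raises bot.MotionError and nothing moves.
- bot.job_done(): hands the job in, once; it reports no verdict.
Readings, each from a call of its own:
- bot.current_clock(): time.
- bot.current_joints(): joint angles.
- bot.current_joint_vel(): joint speeds.
- bot.current_effort(): joint torques, N m.
- bot.current_ee_pos(): TCP position.
- bot.current_tool_rot(): TCP orientation.
- bot.current_contact_force(): force on the tool from outside, world axes, zero at the start.
- bot.current_ft_torque(): the same for the moment, N m.
- bot.current_opening(): opening from 0.0 (shut) to 1.0 (fully open).
Only numpy, scipy, OpenCV 4.12 (cv2) and the standard library are available. Lean on these libraries where they do the work, as an engineer would, in place of code of your own. Each camera call takes 0.05 s, during which the arm holds its last target.

### The job

Pull open the drawer of the blue tool chest, lift out the wire dip basket with the yellow handle, and hang it by the middle of its handle on the red hook of the drip stand so that it hangs there freely and at rest. Leave the black tray of welding tips in the drawer (which may stay open) and do not knock over the drill or the cup.

Things in the scene. Friction and masses are not known exactly. Their poses are not given: they have to be found in the camera images.
- chest_drawer0 (a joint): The only drawer of the blue steel tool chest, in m: 0 shut, 0.166 fully open; it slides out along the chest's own -x (roughly toward the robot). The basket is clear of the chest's top for a straight lift once it reads about 0.13. It starts shut or up to 20 mm open.
- chest_drawer0_handle (a point): Middle of the drawer's steel bar handle; moves with the drawer, axes as the chest's. Bar 11 mm thick, 120 mm long along the chest's y, horizontal, 35 mm in front of the drawer's front (axis to face), 101 mm above the bench, 38 mm below the chest's top.
- chest: Blue tool chest fixed to the bench, 240 (x) x 320 (y) x 139 mm tall; origin: centre of its underside; its front looks to its own -x. Drawer inside: floor 22 mm, side walls' top 117 mm and front's top 127 mm above the bench, 278 mm wide; inner front face 56 mm behind the handle bar's axis. Basket and tips tray stand side by side at the front of the drawer, either one on the left.
- basket: Steel wire dip basket, loose, in the drawer, 180 g or so. Open box 64 (x) x 96 (y) x 36 mm tall with a rigid yellow arched handle in its x = 0 plane, 94 mm tall over all. Origin: centre of its underside, z up.
- basket_grip (a point): Middle of the basket's handle bar, on the bar's axis, 89.5 mm above the basket's underside; axes as the basket's. The bar is round, 9 mm thick, straight for 82 mm along the basket's y, level; 49 mm clear height between the bar and the basket's rim.
- stand: Drip stand fixed to the bench, left or right of the chest: grey plate 160 x 130 mm with 16 mm rim, upright steel post of 16 mm diameter and 276 mm tall, red hook arm pointing to the stand's own -x. Origin: foot of the post at bench height (the plate reaches from 130 mm in front to 30 mm behind).
- hook_seat (a point): Lowest place on top of the red hook arm, where the handle bar should rest; axes as the stand's. 254 mm above the bench, 58 mm in front of the post's axis. The arm is a round bar 8 mm thick, in the stand's xz plane; it rises a little toward the post and turns up at its free end.
- hook_tip (a point): Top of the hook's upturned free end, 30 mm further out (-x of the stand) than hook_seat and 20 mm higher (274 mm above the bench).
- tips_tray: Black tray with brass and copper welding tips, loose, 80 x 80 x 30 mm, 300 g, beside the basket in the drawer; stays there. Origin: centre of its underside.
- drill: Cordless drill, teal and black, standing on its battery (120 x 78 mm), 233 mm tall, on the side of the chest where the drip stand is not. Origin: centre of its underside; z up. Bystander.
- cup: Steel cup, 80 mm diameter, 85 mm tall. Origin: centre of its underside. Bystander.

How it is judged:
On the way, in this order (a step that is already met when the one before it is completed fails the run):
1. the drawer is pulled open by at least 60 mm (value of joint chest_drawer0 above 0.06 m), for 0.1 s.
2. the basket is lifted out of the drawer (its underside above the drawer's front) (height (world z) of basket above 0.13 m), for 0.1 s.
At the end, for the whole second after the job is handed in: The basket hangs at rest (under 0.06 m/s, tilt under 0.4 rad) on the hook by its handle bar, between tip and post (-22 to +35 mm from hook_seat), the bar's middle within 30 mm sideways and -3 to +18 mm in height of hook_seat, its weight on the stand; the tips tray is still in the drawer (x of basket_grip in the frame of hook_seat between -0.022 and 0.035 m and y of basket_grip in the frame of hook_seat between -0.03 and 0.03 m and z of basket_grip in the frame of hook_seat between -0.003 and 0.018 m and contact force between basket and stand above 0.5 N and angle between basket's own z axis and vertical below 0.4 rad and linear speed of basket below 0.06 m/s and x of tips_tray in the frame of chest_drawer0_handle between 0.05 and 0.25 m and y of tips_tray in the frame of chest_drawer0_handle between -0.14 and 0.14 m and height (world z) of tips_tray below 0.035 m); the robot touches nothing.
It fails at once if the cordless drill is knocked over (tilted past 0.6 rad) (angle between drill's own z axis and vertical above 0.6 rad).
It fails at once if the steel cup is knocked over (tilted past 0.6 rad) (angle between cup's own z axis and vertical above 0.6 rad).
It also fails if it takes over 61 s, if anything falls off the work surface, if the arm or the gripper's body presses on something with over 40 N, if the wrist force passes 120 N, or if a joint passes its speed limit or range.

## Working session

There is one attempt and no reset: what is moved stays moved. The work goes in short steps, each a Python script; the robot and the scene stay as the last script left them, time stands still between calls to the robot, and variables do not carry over. Pictures are saved under pics/ and viewed, and the job is handed in when it is done.

```bash
mkdir -p pics; ls; python3 - <<'E'
from workcell import bot
import cv2,pickle
for n in ["scene","top"]:
    c=bot.read_camera(n); cv2.imwrite(f"pics/{n}0.png",c["pixels"]); pickle.dump(c,open(f"{n}0.pkl","wb"))
    print(n,c["fx"],c["cx"],c["cy"],c["R"],c["t"])
print(bot.current_clock(),bot.current_tool_rot(),bot.current_opening())
E
```

```text
pics
scene 426.6012954302382 275.9993346421469 208.73504354695922 [[-0.83773952  0.54593106 -0.01232004]
 [ 0.46562863  0.70236413 -0.53840005]
 [-0.28527616 -0.45677556 -0.84259931]] [ 0.43358294 -0.14767695  1.47664901]
top 536.4920526996647 282.86266180238437 206.02249598077185 [[-0.02700906 -0.99963403 -0.00152002]
 [-0.97745596  0.02672831 -0.20944078]
 [ 0.20940476 -0.00417104 -0.97782015]] [-0.00241652  0.57013955  1.60125994]
0.1 [-2.59808839e+00  1.76409413e+00  1.89865664e-03] 0.9975944930281131
```

View pics/scene0.png

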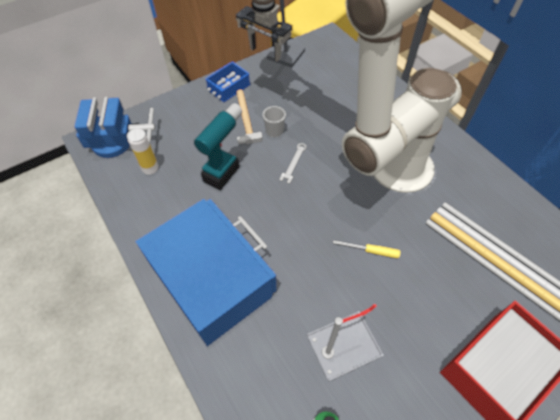

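View pics/top0.png

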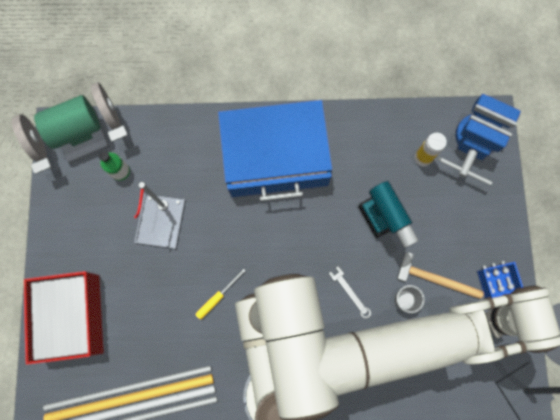

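Top view: the chest is at the top centre with its handle near (281,192). The stand is on the left, with the post foot around (172,228) and the red hook near (138,205). The drill is at (388,205) and the cup at (410,298). I'll enlarge the regions that matter.

```bash
python3 - <<'E'
import cv2
t=cv2.imread("pics/top0.png"); s=cv2.imread("pics/scene0.png")
def crop(im,x0,y0,w,h,k,n):
    c=cv2.resize(im[y0:y0+h,x0:x0+w],None,fx=k,fy=k,interpolation=cv2.INTER_CUBIC)
    for i in range(0,w,10): cv2.putText(c,str(x0+i),(i*k,8),0,.3,(255,255,255),1); cv2.line(c,(i*k,10),(i*k,16),(255,255,255),1)
    for j in range(10,h,10): cv2.putText(c,str(y0+j),(0,j*k+4),0,.3,(255,255,255),1)
    cv2.imwrite(n,c)
crop(t,205,90,140,130,5,"pics/c1.png")
crop(t,125,170,70,85,7,"pics/c2.png")
crop(s,300,295,90,85,7,"pics/c3.png")
crop(s,130,190,160,150,4,"pics/c4.png")
E
```

```text
(no output)
```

View pics/c1.png

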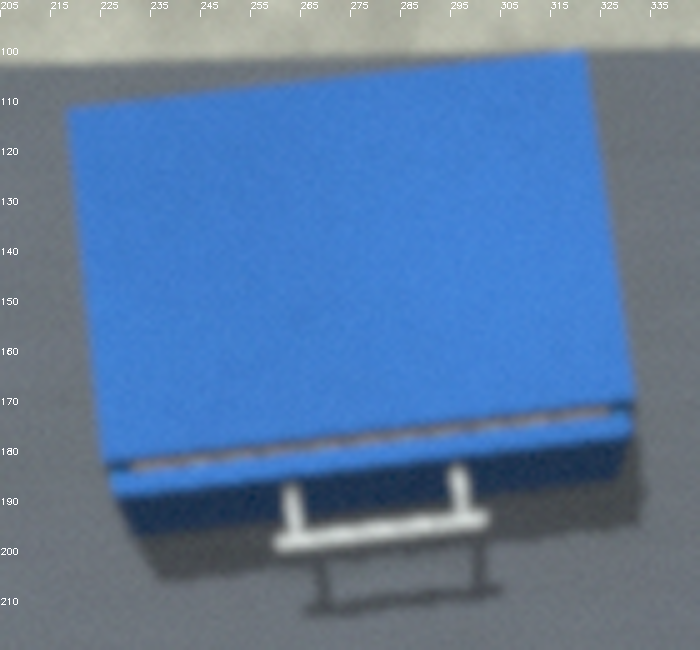

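View pics/c2.png

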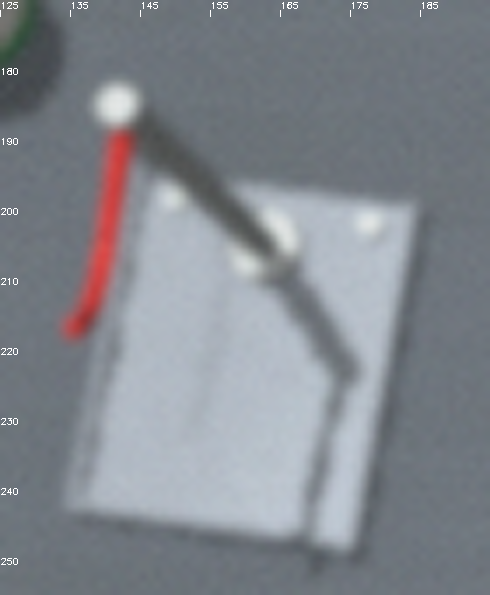

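View pics/c3.png

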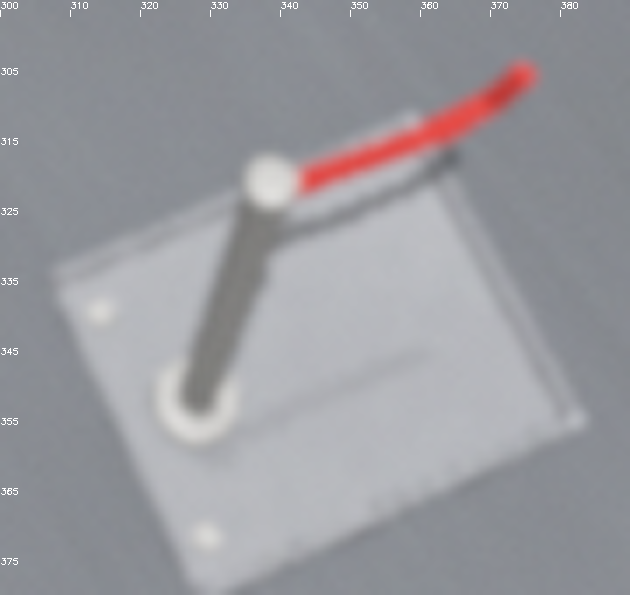

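View pics/c4.png

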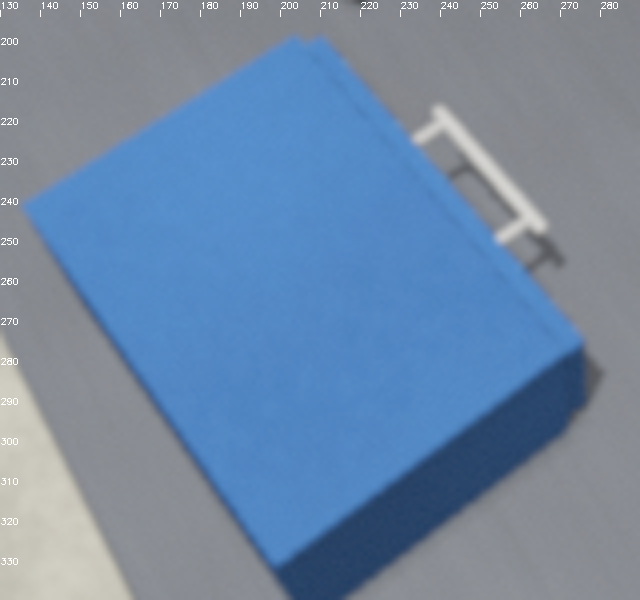

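```bash
cat > h.py <<'E'
import numpy as np,pickle
def ray(c,p):
    c=c; R=np.array(c["R"]);t=np.array(c["t"])
    d=R.T@np.array([(p[0]-c["cx"])/c["fx"],(p[1]-c["cy"])/c["fy"],1]); return -R.T@t,d
def atz(c,p,z):
    o,d=ray(c,p); return o+d*(z-o[2])/d[2]
def tri(a,b):
    A=[];B=[]
    M=np.zeros((3,3));v=np.zeros(3)
    for o,d in (a,b):
        d=d/np.linalg.norm(d);P=np.eye(3)-np.outer(d,d);M+=P;v+=P@o
    return np.linalg.solve(M,v)
E
python3 - <<'E'
from h import *
T=pickle.load(open("top0.pkl","rb"));S=pickle.load(open("scene0.pkl","rb"))
np.set_printoptions(precision=4,suppress=True)
for n,a,b,z in [("hL",(260.2,198.6),(265.8,247),.101),("hR",(302.6,193.6),(240,217.5),.101),("post",(141.9,184.9),(338.3,320.9),.276),("tip",(135.3,216.9),(375,305.6),.272)]:
    print(n,atz(T,a,z),atz(S,b,z),tri(ray(T,a),ray(S,b)))
for p in [(218.4,112),(322,99.6),(226,182.4),(332,170.4)]: print(atz(T,p,.139))
for p in [(164,206)]: print("foot",atz(T,p,0.0),atz(S,(328,352),0))
print("cup",atz(T,(410,297),.085),"drill",atz(T,(376,215),.02),atz(T,(408,240),.2),atz(T,(380,190),.2))
E
```

```text
hL [0.586  0.0503 0.101 ] [0.585  0.0532 0.101 ] [0.5854 0.0513 0.0991]
hR [ 0.5981 -0.0786  0.101 ] [ 0.5962 -0.0709  0.101 ] [ 0.597  -0.0768  0.0951]
post [0.5927 0.3633 0.276 ] [0.5946 0.3671 0.276 ] [0.5936 0.3654 0.2705]
tip [0.5055 0.3796 0.272 ] [0.5062 0.3832 0.272 ] [0.5056 0.3816 0.2683]
[0.8528 0.1718 0.139 ]
[ 0.8846 -0.147   0.139 ]
[0.6295 0.1496 0.139 ]
[ 0.6579 -0.1674  0.139 ]
foot [0.5933 0.3636 0.    ] [0.5895 0.3653 0.    ]
cup [ 0.2807 -0.3843  0.085 ] drill [ 0.5414 -0.3117  0.02  ] [ 0.4334 -0.364   0.2   ] [ 0.5791 -0.2952  0.2   ]
```

Both cameras agree to within a few mm: handle (0.591,−0.012), chest yaw about 0.092. The tip–post distance is 89 mm against 88 mm given, and the seat comes out near (0.536,0.376) with stand yaw about −0.186. Next I'll rise clear of the drill, then grip the drawer handle.

```bash
cat >> h.py <<'E'
from scipy.spatial.transform import Rotation as Rn
def down(yaw):
    c,s=np.cos(yaw),np.sin(yaw)
    return Rn.from_matrix(np.array([[c,s,0],[s,-c,0],[0,0,-1.]])).as_rotvec()
E
python3 - <<'E'
from h import *
from workcell import bot
import cv2
o=down(0.092)
bot.line_to([0.212,-0.534,0.38],max_speed=.3)
bot.goto([0.5915,-0.012,0.34],o)
bot.set_gripper(0.27)
c=bot.read_camera("wrist"); cv2.imwrite("pics/w1.png",c["pixels"]); pickle.dump(c,open("w1.pkl","wb"))
print(bot.current_clock(),bot.current_joints(),bot.current_ee_pos(),bot.current_opening(),c["R"],c["t"],c["fx"])
E
```

```text
4.225 [-2.24338227e-01  1.51844145e-01  1.36024514e+00  4.95661214e-06
  1.62948172e+00 -3.16331714e-01] [ 0.59151438 -0.01198781  0.34000374] 0.27081260396124246 [[ 0.99585627  0.09093521  0.00103446]
 [ 0.08745567 -0.96074595  0.26328448]
 [ 0.02493569 -0.26210303 -0.96471769]] [-0.5885405  -0.12631961  0.49375733] 322.21977905527564
```

View pics/w1.png

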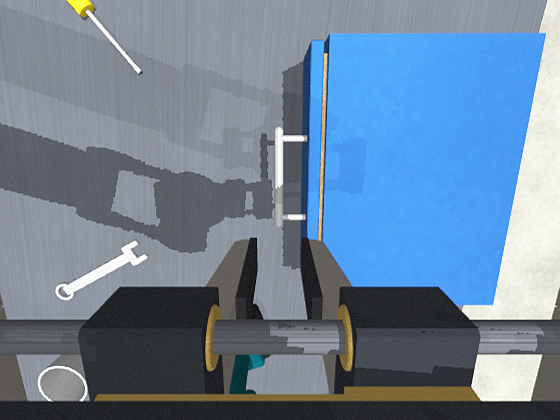

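```bash
python3 - <<'E'
from h import *
W=pickle.load(open("w1.pkl","rb"))
a,b=atz(W,(279,128),.101),atz(W,(279,225),.101); print(a,b,(a+b)/2,np.linalg.norm(a-b))
E
```

```text
[0.58662662 0.05101161 0.101     ] [ 0.59811643 -0.07445075  0.101     ] [ 0.59237152 -0.01171957  0.101     ] 0.12598737227479168
```

The wrist view puts the handle middle at (0.592,−0.012) and confirms the yaw, so I'll descend and pull.

```bash
python3 - <<'E'
from h import *
from workcell import bot
import cv2
p=np.array([0.592,-0.012])
bot.line_to([*p,0.13],max_speed=.25)
bot.line_to([*p,0.082],max_speed=.1)
print(bot.current_contact_force())
bot.set_gripper(0.0,30)
print(bot.current_opening(),bot.current_contact_force(),bot.current_clock())
u=np.array([np.cos(.092),np.sin(.092)])
q=p-0.143*u
bot.line_to([*q,0.082],max_speed=.1)
print(bot.current_ee_pos(),bot.current_opening(),bot.current_contact_force(),bot.current_clock())
c=bot.read_camera("top"); cv2.imwrite("pics/t2.png",c["pixels"])
E
```

```text
[ 0.71564665 -0.13775808  0.2236553 ]
0.10600802374579539 [-0.98687033  0.21452431  3.65627312] 6.225
[ 0.44947227 -0.02573991  0.0827985 ] 0.10968125792481145 [-1.42805637 -0.23368861  8.68915952] 7.8083
```

View pics/t2.png

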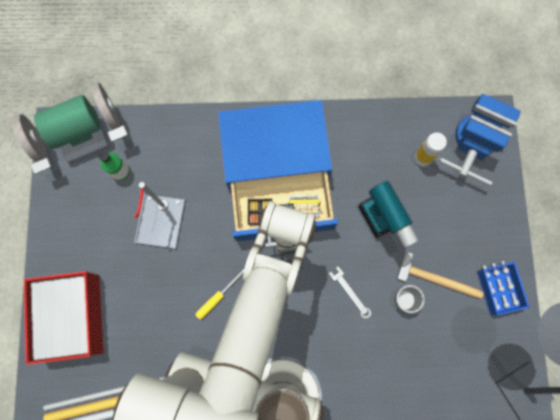

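The drawer is open about 0.14 m. The basket is on the right, near (305,208), and the tips tray is on the left. I'll release, rise and look with the wrist and top cameras.

```bash
python3 - <<'E'
from h import *
from workcell import bot
import cv2
bot.set_gripper(0.3)
x,y,_=bot.current_ee_pos()
bot.line_to([x,y,0.16],max_speed=.2)
bot.line_to([.53,-.12,.33],max_speed=.3)
for n in ["wrist","top","scene"]:
    c=bot.read_camera(n); cv2.imwrite(f"pics/{n}3.png",c["pixels"]); pickle.dump(c,open(f"{n}3.pkl","wb"))
print(bot.current_clock())
t=cv2.imread("pics/top3.png")
cv2.imwrite("pics/t3c.png",cv2.resize(t[150:260,210:350],None,fx=5,fy=5,interpolation=cv2.INTER_CUBIC))
t=cv2.imread("pics/scene3.png")
cv2.imwrite("pics/s3c.png",cv2.resize(t[180:300,200:340],None,fx=5,fy=5,interpolation=cv2.INTER_CUBIC))
E
```

```text
9.85
```

View pics/wrist3.png

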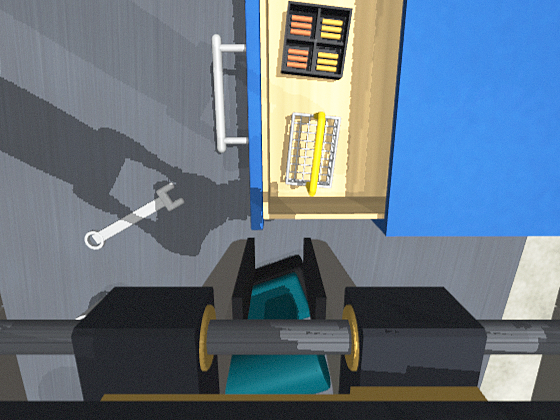

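View pics/t3c.png

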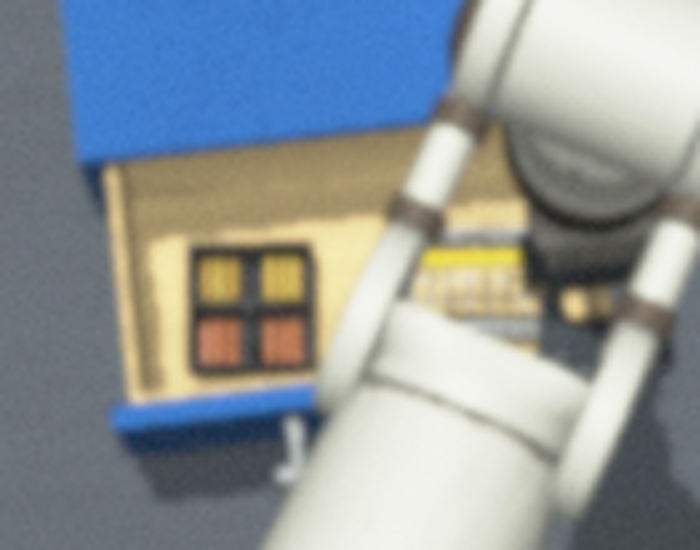

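View pics/s3c.png

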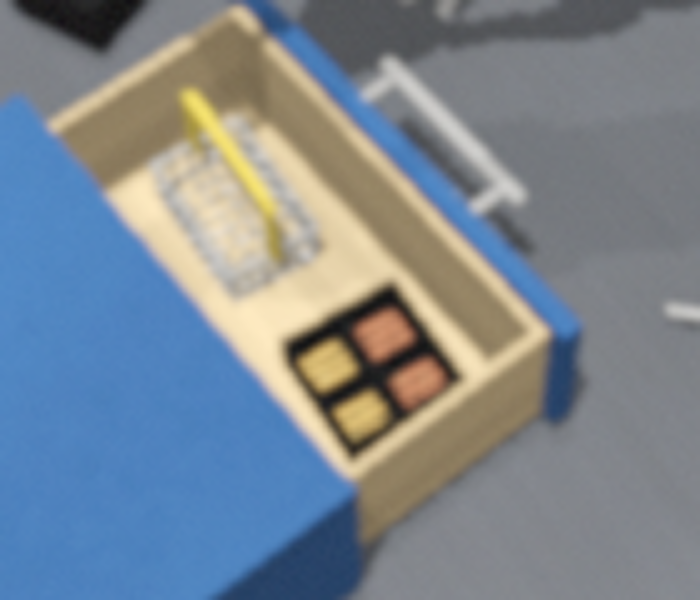

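```bash
python3 - <<'E'
import cv2
t=cv2.imread("pics/wrist3.png")
cv2.imwrite("pics/w3c.png",cv2.resize(t[95:215,260:360],None,fx=5,fy=5,interpolation=cv2.INTER_CUBIC))
E
```

```text
(no output)
```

View pics/w3c.png

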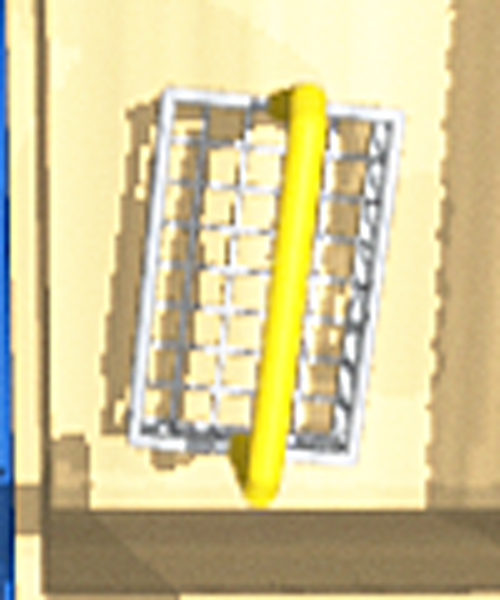

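```bash
python3 - <<'E'
from h import *
np.set_printoptions(precision=4,suppress=True)
W=pickle.load(open("wrist3.pkl","rb"));S=pickle.load(open("scene3.pkl","rb"))
w=lambda x,y:(260+x/5,95+y/5)
a,b=atz(W,w(312,92),.1115),atz(W,w(260,497),.1115); print(a,b,(a+b)/2,np.linalg.norm(a-b),np.arctan2(-(a-b)[0],(a-b)[1]))
c=[atz(W,w(*p),.058) for p in [(168,95),(398,112),(350,458),(135,440)]]
print(c,np.mean(c,0)); d=c[0]-c[3];e=c[1]-c[2];print(np.arctan2(-d[0],d[1]),np.arctan2(-e[0],e[1]),np.linalg.norm(d),np.linalg.norm(c[0]-c[1]))
a,b=atz(S,(237.4,198.4),.1115),atz(S,(254.4,222),.1115);print(a,b,(a+b)/2)
print("handle",(atz(W,(218,36),.101)+atz(W,(220,150),.101))/2)
E
```

```text
[ 0.5715 -0.0345  0.1115] [ 0.5709 -0.1306  0.1115] [ 0.5712 -0.0825  0.1115] 0.09607903023714297 -0.006721960497109656
[array([ 0.5407, -0.0371,  0.058 ]), array([ 0.6014, -0.0358,  0.058 ]), array([ 0.6011, -0.1289,  0.058 ]), array([ 0.5411, -0.1293,  0.058 ])] [ 0.5711 -0.0828  0.058 ]
0.003968406750232804 -0.0031188557934050836 0.09227305919776564 0.06068060199404713
[ 0.5712 -0.127   0.1115] [ 0.5717 -0.0287  0.1115] [ 0.5714 -0.0779  0.1115]
handle [ 0.4502 -0.0252  0.101 ]
```

Wrist and scene views agree: basket at (0.571,−0.082), yaw about 0, rim 61×92 mm as expected. The hook arm has to pass under the bar's middle, so I'll grip the bar 23 mm off-centre on the −y side.

```bash
python3 - <<'E'
from h import *
from workcell import bot
import cv2
o=down(0.0)
g=np.array([.571,-.1055])
bot.set_gripper(0.45)
bot.line_to([*g,.20],o,max_speed=.2)
bot.line_to([*g,.0925],max_speed=.12)
print(bot.current_contact_force(),bot.current_clock())
bot.set_gripper(0.0,45)
print(bot.current_opening(),bot.current_opening()*92,bot.current_contact_force())
bot.line_to([*g,.135],max_speed=.06)
bot.line_to([*g,.275],max_speed=.12)
print(bot.current_opening(),bot.current_contact_force(),bot.current_clock())
for n in ["wrist","scene"]:
    c=bot.read_camera(n); cv2.imwrite(f"pics/{n}4.png",c["pixels"]); pickle.dump(c,open(f"{n}4.pkl","wb"))
E
```

```text
[ 0.26554796 -0.3708001  -0.09150616] 12.125
0.08278195863714631 7.615940194617461 [-1.00190953  0.59848095  1.76187185]
0.07983493165576715 [ 0.84886214  0.68551184 -2.09957521] 14.9167
```

View pics/wrist4.png

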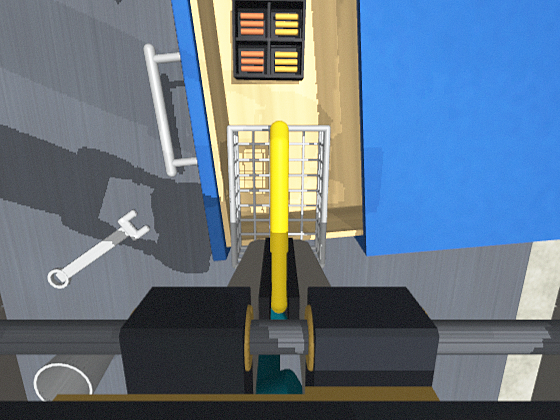

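View pics/scene4.png

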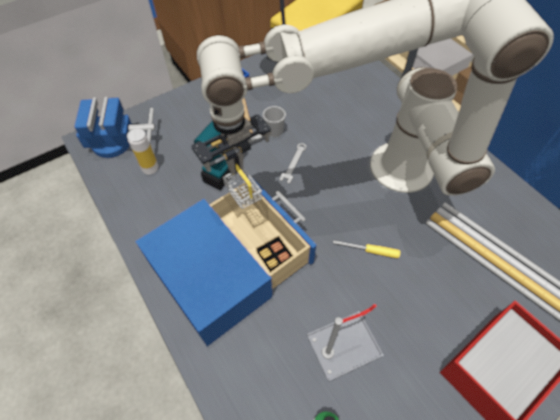

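```bash
python3 - <<'E'
from h import *
W=pickle.load(open("wrist4.pkl","rb"));R=np.array(W["R"]);t=np.array(W["t"])
def proj(X):
    p=R@X+t; return np.round([W["fx"]*p[0]/p[2]+W["cx"],W["fy"]*p[1]/p[2]+W["cy"]],1)
for th in (-.1,0,.1,.2):
  q=np.array([.571,-.1055,.294]);c,s=np.cos(th),np.sin(th)
  f=lambda dy,dz,dx=0:proj(q+np.array([dx,c*dy+s*dz,-s*dy+c*dz]))
  # bar far end; rim far corners
  print(th,f(.071,0),f(-.025,0),f(.023+.048,-.0535,.032),f(.023+.048,-.0535,-.032))
E
```

```text
-0.1 [279.  127.2] [279.1 309.8] [333.6 115.6] [224.4 115.8]
0 [279.  126.1] [279.1 312.7] [331.3 124.2] [226.7 124.3]
0.1 [279.  126.5] [279.1 315.3] [329.2 133.3] [228.8 133.4]
0.2 [279.  128.4] [279.1 317.5] [327.4 142.8] [230.6 142.9]
```

Gripped and almost level: the rim corners match a tilt of about 0.03, and the bar middle is about 24.5 mm from the grip. Next is the point in front of the hook tip.

```bash
cat >> h.py <<'E'
Y=-0.186
SX=np.array([np.cos(Y),np.sin(Y)]);SY=np.array([-np.sin(Y),np.cos(Y)])
SEAT=np.array([.5363,.3758])
def gp(dx,dy=0): return SEAT+dx*SX+(dy-.0245)*SY
E
python3 - <<'E'
from h import *
from workcell import bot
import cv2
bot.line_to([.45,.12,.275],down(-.09),max_speed=.2)
bot.line_to([*gp(-.085),.270],down(Y),max_speed=.2)
bot.hold(.3)
print(bot.current_clock(),bot.current_ee_pos(),bot.current_joints())
for n in ["wrist","scene","top"]:
    c=bot.read_camera(n); cv2.imwrite(f"pics/{n}5.png",c["pixels"]); pickle.dump(c,open(f"{n}5.pkl","wb"))
t=cv2.imread("pics/top5.png")
cv2.imwrite("pics/t5c.png",cv2.resize(t[140:270,90:210],None,fx=4,fy=4,interpolation=cv2.INTER_CUBIC))
t=cv2.imread("pics/scene5.png")
cv2.imwrite("pics/s5c.png",cv2.resize(t[260:390,290:430],None,fx=5,fy=4.6,interpolation=cv2.INTER_CUBIC))
E
```

```text
18.1333 [0.4483646  0.36707068 0.27014753] [ 4.77621753e-01  1.37904718e-01  1.51048154e+00 -2.17729626e-05
  1.49300579e+00  6.64236562e-01]
```

View pics/wrist5.png

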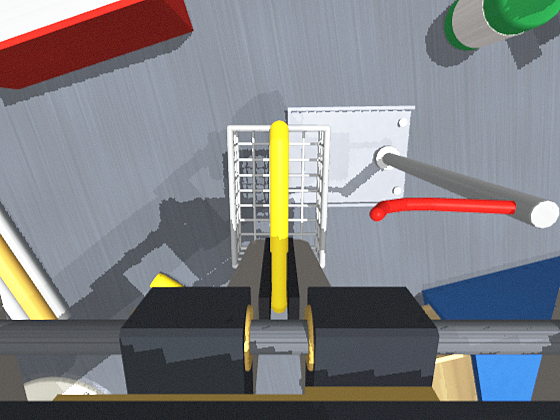

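View pics/t5c.png

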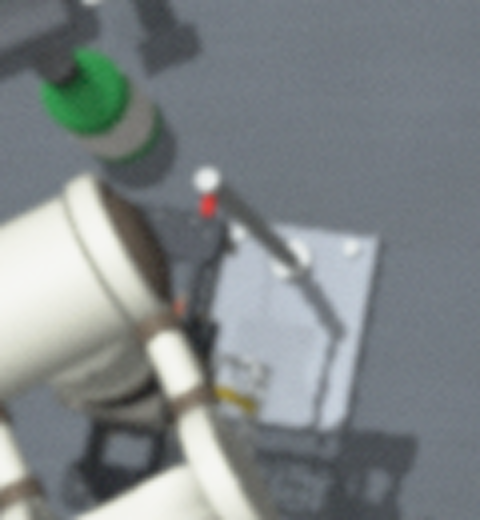

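View pics/s5c.png

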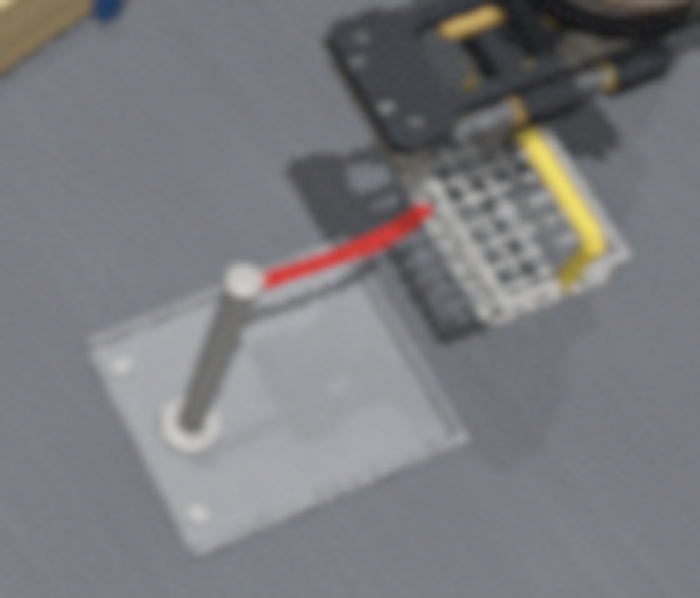

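In the wrist view the hook tip is at (376,212), the post top at (541,214) and the bar runs along column 279 over rows 123–308. I'll check these against the earlier estimate.

```bash
python3 - <<'E'
from h import *
np.set_printoptions(precision=4,suppress=True)
W=pickle.load(open("wrist5.pkl","rb"))
P=atz(W,(541,214),.276);T=atz(W,(376,212),.272)
a,b=atz(W,(279,123),.289),atz(W,(279,308),.289)
print(P,T,np.linalg.norm((P-T)[:2]),(a+b)/2,np.linalg.norm(a-b))
f=lambda X:np.array([(X[:2]-SEAT)@SX,(X[:2]-SEAT)@SY])
print("stand frame rel seat: post",f(P),"tip",f(T),"bar",f((a+b)/2))
E
```

```text
[0.5905 0.3657 0.276 ] [0.5054 0.3819 0.272 ] 0.08666714387031851 [0.4534 0.3911 0.289 ] 0.09530141400291677
stand frame rel seat: post [0.0552 0.0001] tip [-0.0315  0.0002] bar [-0.0843 -0.0003]
```

Aligned to within 2 mm in all views. I'll insert over the tip, check, then lower.

```bash
python3 - <<'E'
from h import *
from workcell import bot
import cv2
f0=bot.current_contact_force()
bot.line_to([*gp(-.001),.270],max_speed=.06)
print(f0,bot.current_contact_force(),bot.current_clock())
for z in (.255,.248,.244,.242,.2405):
    bot.line_to([*gp(-.001),z],max_speed=.04); bot.hold(.1)
    f=bot.current_contact_force(); print(z,f)
    if f[2]-f0[2]>1.2: break
for n in ["wrist","scene"]:
    c=bot.read_camera(n); cv2.imwrite(f"pics/{n}6.png",c["pixels"]); pickle.dump(c,open(f"{n}6.pkl","wb"))
t=cv2.imread("pics/scene6.png")
cv2.imwrite("pics/s6c.png",cv2.resize(t[260:390,290:430],None,fx=5,fy=4.6,interpolation=cv2.INTER_CUBIC))
print(bot.current_clock())
E
```

```text
[-0.81563235 -0.05679072 -2.98254667] [-1.16920083  0.27625092 -1.7437087 ] 19.8333
0.255 [ 1.03589941 -0.62136775 -1.85689269]
0.248 [ 0.86591694  0.0986064  -1.49145289]
20.9833
```

View pics/wrist6.png

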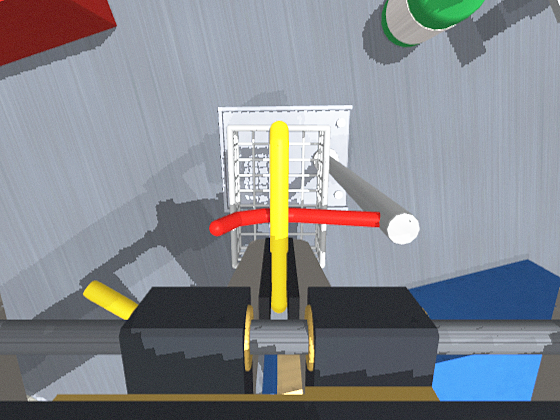

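View pics/s6c.png

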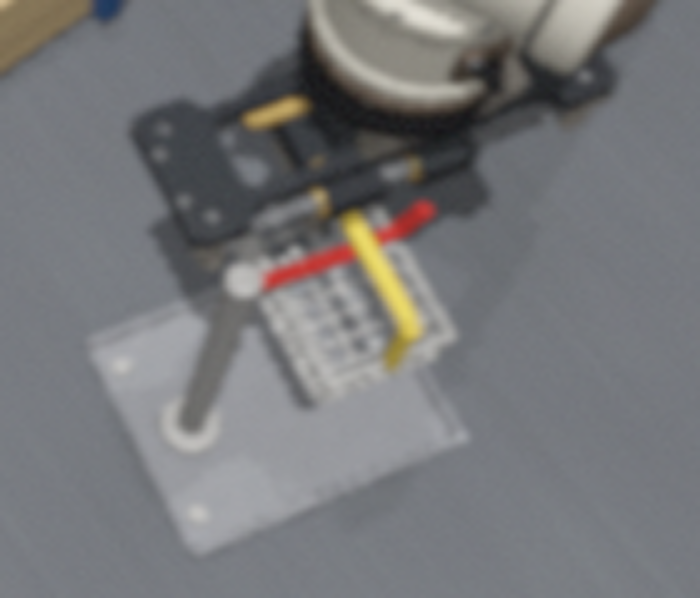

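The red arm passes under the bar's middle (279,216) and above the rim. The force readings are noisy and the loop stopped early on noise, so I'll keep lowering with averaged forces.

```bash
python3 - <<'E'
from h import *
from workcell import bot
def F():
    v=[]
    for _ in range(5): bot.hold(.02); v.append(bot.current_contact_force())
    return np.mean(v,0)
f0=F(); print(f0)
for z in (.245,.243,.241,.240,.239,.238,.237):
    bot.line_to([*gp(-.001),z],max_speed=.04)
    f=F(); print(z,f.round(2),bot.current_ee_pos()[2])
    if f[2]-f0[2]>2.5: break
print(bot.current_clock())
E
```

```text
[-0.0834576   0.37834351 -1.78180487]
0.245 [-0.12  0.02 -1.74] 0.24483337188598547
0.243 [-0.08 -0.26 -2.12] 0.24296979660432944
0.241 [-0.13  0.11 -2.48] 0.2409419765826344
0.24 [-0.26 -0.03 -2.14] 0.23999936237111902
0.239 [ 0.37  0.12 -0.56] 0.23926178391583736
0.238 [-1.3  -1.17  3.04] 0.23864576876385651
23.0667
```

Contact came at z≈0.239 as expected. I'll relieve the pressure slightly, open and look.

```bash
python3 - <<'E'
from h import *
from workcell import bot
import cv2
bot.line_to([*gp(-.001),.2388],max_speed=.04)
bot.set_gripper(0.2); bot.set_gripper(0.38)
bot.hold(.8)
print(bot.current_contact_force(),bot.current_opening())
c=bot.read_camera("wrist"); cv2.imwrite("pics/w7.png",c["pixels"]);pickle.dump(c,open("w7.pkl","wb"))
print(bot.current_clock())
E
```

```text
[0.02131826 0.20427747 0.14243591] 0.3771798154079808
24.9667
```

View pics/w7.png

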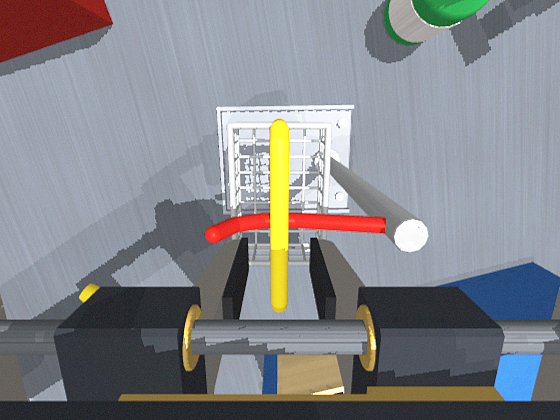

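The bar rests on the arm at (280,220) and is centred between the open fingers, not touching them. I'll withdraw straight up.

```bash
python3 - <<'E'
from h import *
from workcell import bot
import cv2
bot.line_to([*gp(-.001),.30],max_speed=.06)
bot.line_to([*gp(-.001),.38],max_speed=.15)
c=bot.read_camera("wrist"); cv2.imwrite("pics/w8.png",c["pixels"]);pickle.dump(c,open("w8.pkl","wb"))
bot.line_to([.40,.15,.40],max_speed=.25)
bot.hold(1)
for n in ["scene","top"]:
    c=bot.read_camera(n); cv2.imwrite(f"pics/{n}8.png",c["pixels"]);pickle.dump(c,open(f"{n}8.pkl","wb"))
t=cv2.imread("pics/top8.png"); s=cv2.imread("pics/scene8.png")
k=lambda t,x,y:cv2.resize(t[y:y+120,x:x+80],None,fx=5,fy=5,interpolation=cv2.INTER_CUBIC)
cv2.imwrite("pics/c8.png",np.hstack([k(t,105,150),k(s,310,280)]))
print(bot.current_clock(),bot.current_contact_force())
E
```

```text
29.0833 [-0.65225697  0.20047578 -0.32706249]
```

View pics/c8.png

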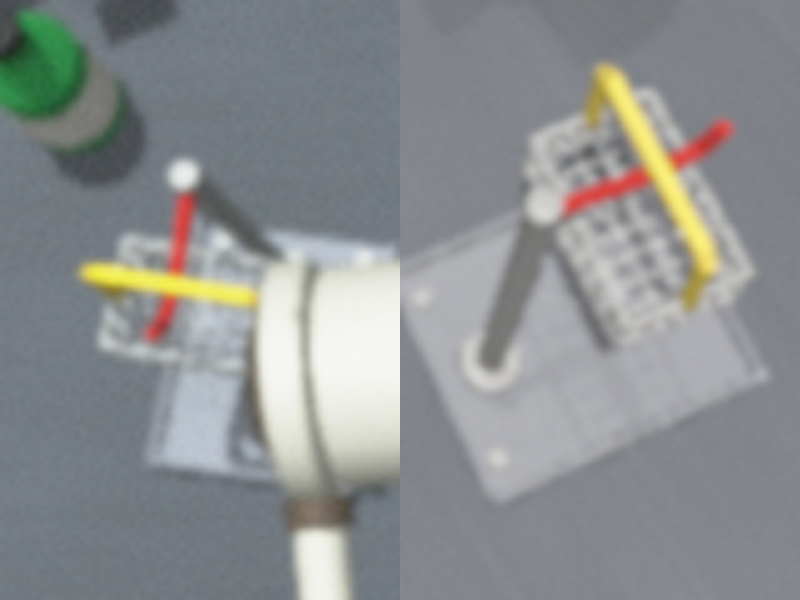

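View pics/w8.png

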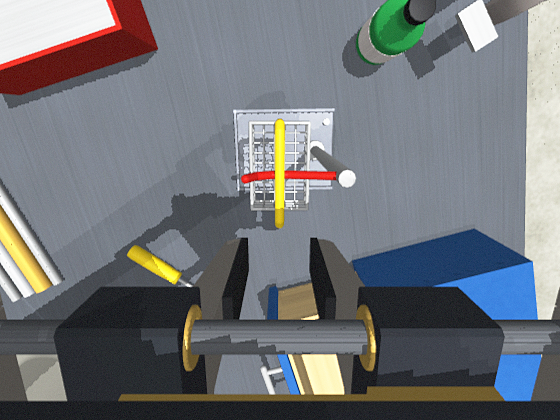

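View pics/scene8.png

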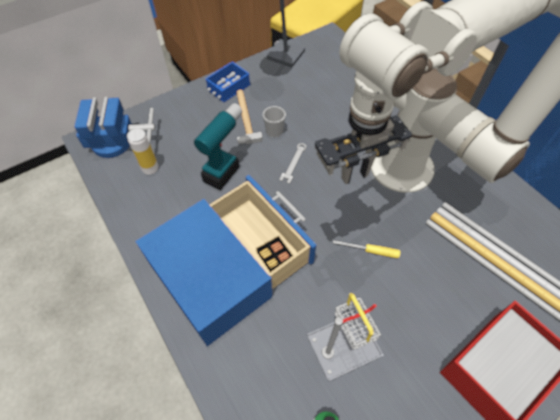

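The basket hangs on the hook with the bar's middle over the arm, the tray is in the drawer, and the drill and cup are upright. Last, I'll check the bar's position and whether it's still swinging.

```bash
python3 - <<'E'
from h import *
from workcell import bot
import cv2
W=pickle.load(open("w8.pkl","rb"))
m=(atz(W,(280,121),.2585)+atz(W,(279,226),.2585))/2
print((m[:2]-SEAT)@SX,(m[:2]-SEAT)@SY)
ims=[]
for i in range(4):
    ims.append(cv2.GaussianBlur(bot.read_camera("scene")["pixels"],(5,5),0)[285:350,325:385].astype(int)); bot.hold(.25)
S=[cv2.phaseCorrelate(np.float32(ims[0].mean(2)),np.float32(i.mean(2)))[0] for i in ims]
print(np.round(S,3),[abs(i-ims[0]).max() for i in ims],bot.current_clock())
E
```

```text
-0.00023063921390996246 -0.0006175218761585037
[[ 0.     0.   ]
 [ 0.023  0.008]
 [ 0.018 -0.008]
 [ 0.025  0.003]] [np.int64(0), np.int64(5), np.int64(5), np.int64(5)] 30.2833
```

At rest, and the bar's middle is within 1 mm of the seat. Handing in.

```bash
python3 -c "
from workcell import bot
bot.job_done(); print(bot.current_clock())"
```

```text
the job is handed in; nothing more can be done
the job is handed in; nothing more can be done
```

The basket is hanging on the red hook, and I handed the job in at about 30 s of the 61 s limit. I pulled the drawer open by its bar handle, about 0.14 m. Then I lifted the basket out by its handle, gripping about 24 mm off-centre so the hook could take the middle, set it on the hook and withdrew straight up.

**Position:** in the last wrist picture the bar's middle was within 1 mm of the hook seat along and across the arm. The height was not measured in that picture. The bar touched the hook at the expected height when I lowered it.

**At rest:** four scene pictures over about a second showed no visible motion (shift of 0.03 px or less).

**Surroundings:** the tips tray was still in the drawer, and the drill and cup were upright. The robot was well clear of everything.

**Disagreements:** the two fixed cameras differed by up to about 8 mm on the handle's right end and about 4 mm on the stand. The wrist views settled both before I made contact. One lowering loop stopped early on force noise of about 1 N, so I continued with averaged readings.

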